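# Hold the spring clip gaping round the colour sample card

### The job

Pick up the spring clip lying on the bench, squeeze its handles so that its jaws gape, and bring it, held clear of the bench, round the near upright edge of the colour sample card about half-way up, one jaw on each side and the edge a centimetre or two inside the jaw tips. Finish while holding it there, still and well over half open, the clip not touching the card or its stand, so that I can slip a colour chip in beside the card. Leave everything else on the bench where it is.

Things in the scene. Friction and masses are not known exactly. Their poses are not given: they have to be found in the camera images.
- clip: Spring clip (90 g): two steel halves, brass coil at the hinge, red jaw tips. Lies on its side, 30 mm tall, hinge axis upright. Origin on the hinge axis, half-way up. z up along the hinge, x from hinge to jaw tips when shut, y to the left half. Jaws reach 54 mm ahead, handles 62 mm behind. The frame is the left half's: on opening, x turns off the clip's middle line by half the opening angle.
- clip_grip (a point): Where to squeeze: midway between the splayed handles of the shut clip, 52 mm behind the hinge (clip -x), half-way up (15 mm above the bench). Shut, the handles measure 50 mm over their outsides here, 56 mm at their free ends; fully squeezed about 19 mm. Squeeze along clip y. Fixed to the left half; handles are 5 mm plate.
- tip_left (a point): Inner face of the left jaw's red tip (clip +y side), 50 mm ahead of the hinge, half-way up; its axes are those of the left half.
- tip_right (a point): Inner face of the right jaw's red tip (clip -y side), 50 mm ahead of the hinge, half-way up; its axes are those of the right half. The two tips nearly touch when closed, about 29 mm apart when fully open.
- clip_jaw (a joint): Opening angle of the clip, rad: 0 shut, 0.56 fully open (stop). Squeezing the handles opens it, the spring shuts it. At clip_grip it takes about 3 N to start and 7 N at full opening; more grip just rests on the stop.
- sample_stand: White colour sample card, 5 mm thick, 130 mm long, upright on edge in a slotted wooden stand (125 x 44 x 30 mm) fixed to the bench. Card top 134 mm above the bench. Origin on the bench straight below the card's near upright edge; x from that edge along the card, away from the robot; z up. The wood begins 5 mm behind the edge.
- card_edge (a point): Middle of the card's near upright edge, on the card's mid-plane, 85 mm above the bench; free edge runs 49 mm up and 55 mm down to the top of the wood. Axes as sample_stand: x into the card, y across its thickness.
- tape_roll: Bystander, to be left alone: blue tape roll lying flat, 60 mm across, 24 mm high. Origin under its centre.
- offcut: Bystander, to be left alone: pale wood offcut, 90 x 36 x 30 mm. Origin under its centre.
- varnish_tin: Bystander, to be left alone: steel tin with green band, 72 mm across, 100 mm high. Origin under its centre.
- water_bottle: Bystander, to be left alone: clear bottle with white cap, 64 mm across, 190 mm high. Origin under its centre.
- putty_jar: Bystander, to be left alone: white jar with blue cap, 72 mm across, 80 mm high. Origin under its centre.
- scraper: Bystander, to be left alone: wide scraper, blade 65 mm wide, wooden handle, 280 mm long, lying. Origin under its centre.
- mug: Bystander, to be left alone: white mug, 80 mm across, 90 mm high. Origin under its centre.
Mind the look-alikes: they are no part of the job. There is more than one size of the clip; the job needs the larger. There is more than one size of the sample_stand; the job needs the smaller.

How it is judged:
By the outcome, as a careful person would: the job done as asked, in the order asked, and still so for the second after the job is handed in, while the arm keeps its last pose, push and grip.
It also fails if it takes over 35 s, if anything falls off the work surface, if the arm or the gripper's body presses on something with over 40 N, if the wrist force passes 120 N, or if a joint passes its speed limit or range.

### The arm

A 6-joint arm with a two-finger parallel gripper is mounted at the origin on the work surface. World frame = base frame: x ahead of the robot, y to its left, z up, the work surface at z = 0. Lengths are in m, angles in rad, forces in N, time in s.
With the tool pointing down it reaches from about 0.35 to 0.775 m from the base axis. Payload 5.5 kg.
Tool frame: the origin (TCP) lies on the mounting face of the last link; the fingertips stand 173 mm ahead of it and the grasp point (between the pads) lies 155 mm ahead of it; z points along the fingers, y is the direction in which the jaws open and shut (so a half turn about z gives the same grasp; the last joint's range is limited). The gripper opens to 85 mm and grips with 20 to 120 N. Pads are 22 mm wide; open, the fingers measure 114 mm over their backs; the gripper's body (76 mm by 85 mm) begins 54 mm behind the grasp point. The pads swing forward as they close: fully open they stand 13 mm farther back than shut.
Start: joints at [1.145, 0.313, 0.046, 1.304, 0, 1.431], TCP at [0.162, 0.552, 0.405] pointing down, gripper open.
Joint ranges: [-2.76, 2.76], [-0.86, 1.69], [-1.03, 1.26], [-2.2, 2.34], [-1.47, 1.5], [-3.14, 3.14]. Speed limits (rad/s): [2.57, 2.57, 3.14, 3.14, 3.14, 3.14].

### API

Orientations are given as a unit quaternion [w, x, y, z].
In Python, from workcell import * gives the robot as it stands. The module is installed in compiled form; this text tells all that it offers.
- The arm moves only by the shell command python3 -m crank 'ROWS' [FORCE]. ROWS is JSON, a list of rows, each a list of 7 numbers: the shift along the tool's x, y, z in mm, then the turn, a rotation vector about the tool's x, y, z in degrees, then the opening, from 0 (shut) to 1 (fully open). A call has exactly 8 rows; each row shifts and turns the commanded pose from where the row before left it, along the tool's axes as they then stand; what a row does not reach is not made up. A row lasts 1/8 s, in which the tool goes at most 62.5 mm and 10.7 degrees, less where a joint would pass 70% of its speed; a pose out of reach is approached as far as the arm can. A call with a gripper value outside its range is refused whole. The fingers move at their own pace and stop on an object; FORCE is the grip in N (left out, the last holds). Time passes only in rows, so rows that do not move let the fingers close, or fill a call up. It gives the time, the measured TCP pose, the force and the opening at its end, in the units of the state.
- get_state(): the state, without advancing time (a new reading comes with each control period).
- read_camera(name): name is "side" or "top" or "wrist"; returns the picture (400x640x3 uint8, blue, green, red); there is no depth.
- calibration(name): a dict with "fx", "fy", "cx", "cy" (pixels), "extrinsics" (4x4, takes a point from world to camera coordinates). Camera axes: x right, y down, z forward; pixel columns grow to the right and rows downward; lengths in m; the calibration is good to about 2 mm. A picture is of the moment at which its call begins: read the wrist's pose just before it. calibration takes no time and is no camera call; for the wrist camera it gives the pose at the moment of the call.
- hand_in(): hands the job in, once; it reports no verdict.
The state is a dict: "clock": time; "joint_pos": joint angles; "qvel": joint speeds; "tau": joint torques, N m; "tcp_pos": TCP position; "orientation": TCP orientation; "wrist_force": force on the tool from outside, world axes, zero at the start; "ft_torque": the same for the moment, N m; "finger_gap": finger opening in m.
Only numpy, scipy, OpenCV 4.12 (cv2) and the standard library are available. Lean on these libraries where they do the work, as an engineer would, in place of code of your own. Each camera call takes 0.05 s, during which the arm holds its last target.

## Working session

There is one attempt and no reset: what is moved stays moved. The work goes in short steps, Python scripts to look and compute and a shell command to move; the robot and the scene stay as the last step left them, time stands still between calls to the robot, and variables do not carry over. Pictures are saved under pics/ and viewed, and the job is handed in when it is done.

```bash
mkdir -p pics; cat > h.py <<'E'
from workcell import *
import numpy as np, cv2
def snap(n,f):
    im=read_camera(n); cv2.imwrite('pics/'+f,im); return im
def crop(f,x0,y0,x1,y1,s,o):
    im=cv2.imread('pics/'+f)[y0:y1,x0:x1]; cv2.imwrite('pics/'+o,cv2.resize(im,None,fx=s,fy=s,interpolation=cv2.INTER_CUBIC))
E
python3 - <<'E'
from h import *
np.set_printoptions(precision=4,suppress=True)
s=get_state();print(s)
np.savez('cal0.npz',**{n:np.array([calibration(n)[k] for k in('fx','fy','cx','cy')]+list(np.ravel(calibration(n)['extrinsics']))) for n in('side','top','wrist')})
for n in('side','top','wrist'): snap(n,n+'0.png'); print(n,calibration(n))
E
```

```text
{'clock': 0.0, 'joint_pos': array([1.1454, 0.314 , 0.0449, 1.3036, 0.    , 1.4312]), 'qvel': array([-0.0002,  0.0008,  0.0011,  0.0009, -0.0006, -0.0008]), 'tau': array([ -0.0004, -48.0625,  29.8531,   0.0193,  -0.0003,  -0.    ]), 'tcp_pos': array([0.162 , 0.5515, 0.4038]), 'orientation': array([-0.0003,  0.1424,  0.9898, -0.0009]), 'wrist_force': array([ 0.101 ,  0.3237, -0.4508]), 'ft_torque': array([ 0.0034, -0.0062,  0.0034]), 'finger_gap': 0.08514642708904291}
side {'fx': 398.55005074833554, 'fy': 398.55005074833554, 'cx': 326.1833862835665, 'cy': 204.87022071902234, 'extrinsics': array([[ 0.9914, -0.1306, -0.0014, -0.5072],
       [-0.0686, -0.5113, -0.8567,  0.0926],
       [ 0.1111,  0.8494, -0.5159,  1.0767],
       [ 0.    ,  0.    ,  0.    ,  1.    ]])}
top {'fx': 505.26142942139285, 'fy': 505.26142942139285, 'cx': 316.5957251783468, 'cy': 208.69767874274257, 'extrinsics': array([[ 0.0263, -0.9996,  0.0044, -0.0084],
       [-0.9976, -0.0265, -0.0643,  0.5291],
       [ 0.0644, -0.0027, -0.9979,  1.6545],
       [ 0.    ,  0.    ,  0.    ,  1.    ]])}
wrist {'fx': 279.2491266981062, 'fy': 279.2491266981062, 'cx': 320.95817521837176, 'cy': 199.1989118386974, 'extrinsics': array([[ 0.2815,  0.9595, -0.0014, -0.5748],
       [ 0.9268, -0.2715,  0.2595, -0.0331],
       [ 0.2487, -0.0744, -0.9657,  0.3773],
       [ 0.    ,  0.    ,  0.    ,  1.    ]])}
```

View pics/top0.png

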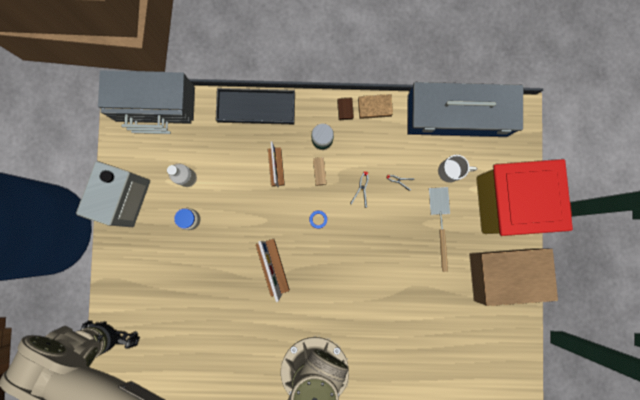

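View pics/side0.png

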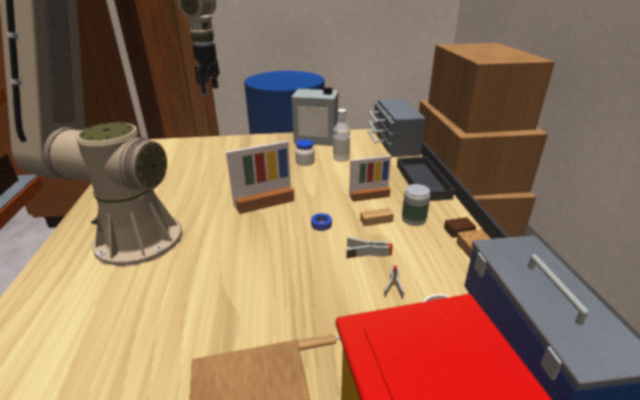

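View pics/wrist0.png

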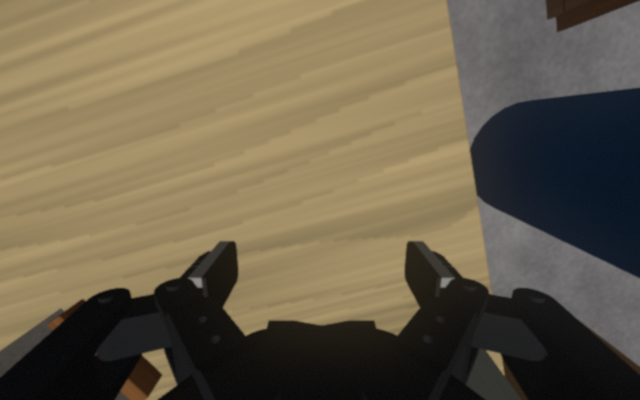

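Top view: the larger clip is at about (362,190), its red tips up at (366,173) with handles toward the robot. The smaller stand is at (276,166), the tape at (318,219), the offcut at (320,171), the tin at (322,135) and the smaller clip at (400,180). I'll enlarge these.

```bash
python3 - <<'E'
from h import *
crop('top0.png',255,130,425,240,4.6,'top0c.png')
crop('side0.png',310,140,450,310,3.5,'side0c.png')
E
```

```text
(no output)
```

View pics/top0c.png

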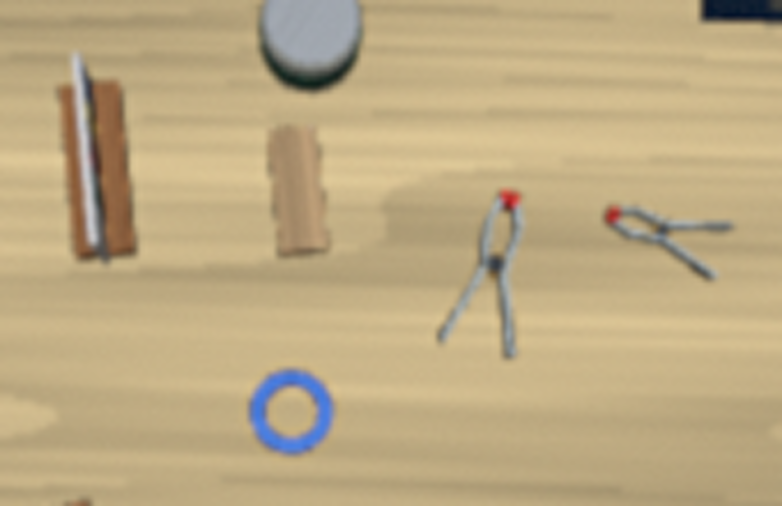

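View pics/side0c.png

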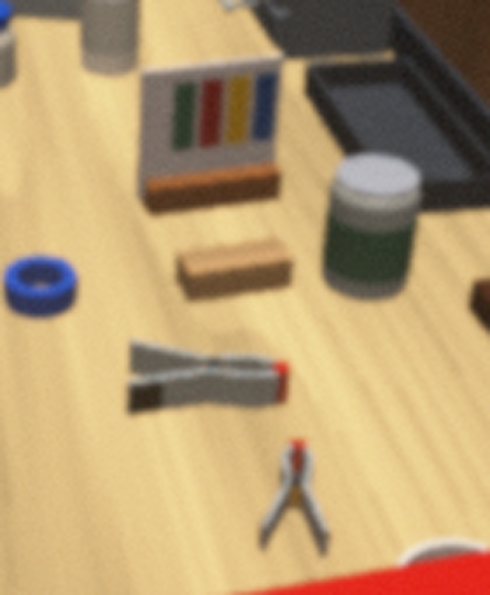

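```bash
cat >> h.py <<'E'
def cal(n,saved=False):
    c=calibration(n); return np.array([[c['fx'],0,c['cx']],[0,c['fy'],c['cy']],[0,0,1]]),np.array(c['extrinsics'])
def ray(c,p):
    K,E=c; d=E[:3,:3].T@np.linalg.solve(K,[p[0],p[1],1.]); return -E[:3,:3].T@E[:3,3],d
def atz(c,p,z):
    o,d=ray(c,p); return o+d*(z-o[2])/d[2]
def tri(obs):
    A=np.zeros((3,3));b=np.zeros(3)
    for c,p in obs:
        o,d=ray(c,p);d=d/np.linalg.norm(d);M=np.eye(3)-np.outer(d,d);A+=M;b+=M@o
    x=np.linalg.solve(A,b);return x,[proj(c,x)-p for c,p in obs]
def proj(c,x):
    K,E=c;q=K@(E[:3,:3]@x+E[:3,3]);return q[:2]/q[2]
E
python3 - <<'E'
from h import *
np.set_printoptions(precision=4,suppress=True)
t=cal('top');s=cal('side')
T=lambda x,y:np.array([x/4.6+255-.4,y/4.6+130-.4]); S=lambda x,y:np.array([x/3.5+310-.4,y/3.5+140-.4])
for n,p in dict(hinge=(496,263),tip=(510,198),hl=(440,340),hr=(510,355)).items(): print(n,atz(t,T(*p),.03))
print('hl tri',tri([(t,T(440,340)),(s,S(132,344))]),'tip',tri([(t,T(510,198)),(s,S(281,365))]), 'hr',tri([(t,T(510,355)),(s,S(130,382))]))
print('edge top',tri([(t,T(95,248)),(s,S(142,72))]),atz(t,T(95,248),.134))
print('far top',tri([(t,T(75,55)),(s,S(281,60))]),atz(t,T(75,55),.134))
print('tin',atz(t,T(310,40),.1),'offcut',atz(t,T(298,190),.03),'tape',atz(t,T(291,411),.024))
print('small clip',atz(t,T(605,215),.03))
E
```

```text
hinge [ 0.6046 -0.1433  0.03  ]
tip [ 0.6517 -0.1524  0.03  ]
hl [ 0.5483 -0.1045  0.03  ]
hr [ 0.5389 -0.1547  0.03  ]
hl tri (array([ 0.5508, -0.105 ,  0.0264]), [array([ 0.1105, -0.6797]), array([-0.8719,  0.0599])]) tip (array([ 0.6523, -0.1524,  0.0321]), [array([ 0.0663, -0.2671]), array([-0.3618,  0.0281])]) hr (array([ 0.5408, -0.155 ,  0.0299]), [array([ 0.0911, -0.5693]), array([-0.7616,  0.0516])])
edge top (array([0.5988, 0.135 , 0.1348]), [array([ 0.1606, -0.9167]), array([-0.9609,  0.0801])]) [0.596  0.1355 0.134 ]
far top (array([0.7279, 0.1533, 0.1302]), [array([ 0.0589, -0.2416]), array([-0.253 ,  0.0294])]) [0.7264 0.1531 0.134 ]
tin [ 0.7479 -0.0054  0.1   ] offcut [ 0.6534 -0.0003  0.03  ] tape [0.495  0.0006 0.024 ]
small clip [ 0.6413 -0.2208  0.03  ]
```

```bash
python3 -m crank '[[-30,-27,-5,0,0,0,1],[-38,-34,-5,0,0,0,1],[-38,-34,0,0,0,0,1],[-38,-34,0,0,0,0,1],[-38,-34,0,0,0,0,1],[-38,-34,0,0,0,0,1],[-38,-34,0,0,0,0,1],[-38,-34,0,0,0,0,1]]' 40
python3 -m crank '[[-38,-34,0,0,0,0,1],[-38,-34,0,0,0,0,1],[-38,-34,0,0,0,0,1],[-38,-34,0,0,0,0,1],[-38,-34,5,0,0,0,1],[-38,-34,5,0,0,0,1],[-38,-34,5,0,0,0,1],[-30,-27,5,0,0,-4.3,1]]'
python3 - <<'E'
from h import *
np.set_printoptions(precision=4,suppress=True)
s=get_state();print(s['joint_pos'],s['tcp_pos'],s['orientation'],s['clock'],s['qvel'])
c=cal('wrist');np.savez('w1.npz',K=c[0],E=c[1]);snap('wrist','w1.png')
E
```

```text
clock: 1.15
tcp_pos: [0.3719, 0.2125, 0.4146]
orientation: [0.0, 0.142, 0.99, 0.0]
wrist_force: [0.7, 1.3, -0.4]
finger_gap: 0.085
clock: 2.15
tcp_pos: [0.5814, -0.1256, 0.394]
orientation: [-0.0, 0.105, 0.994, 0.0]
wrist_force: [1.2, -0.6, 0.0]
finger_gap: 0.0859
[-0.3477  0.3554  0.0796  1.2954  0.0001 -0.1378] [ 0.5814 -0.1256  0.394 ] [-0.0002  0.1047  0.9945  0.0001] 2.15 [-0.3496  0.4301  0.513   0.084   0.0032 -0.9678]
```

View pics/w1.png

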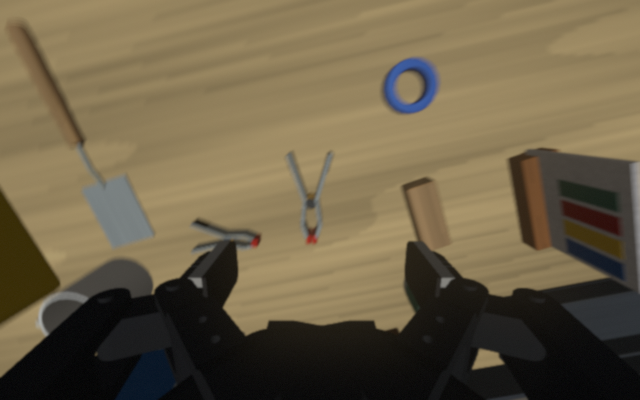

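The picture was taken while the arm was still settling. It shows the clip with hinge at about (311,203), tips at (312,237), handles at (290,153) and (331,153). I'll retake it with the arm at rest.

```bash
python3 - <<'E'
from h import *
np.set_printoptions(precision=4,suppress=True)
read_camera('wrist');read_camera('wrist');
s=get_state();print(s['joint_pos'],s['tcp_pos'],s['orientation'],s['clock'],s['qvel'])
c=cal('wrist');np.savez('w2.npz',K=c[0],E=c[1]);snap('wrist','w2.png')
crop('w2.png',240,130,380,250,5.5,'w2c.png')
E
```

```text
[-0.3477  0.3558  0.0783  1.2953  0.0001 -0.1339] [ 0.5812 -0.1255  0.3932] [-0.001   0.1067  0.9943  0.0003] 2.3 [ 0.0365 -0.0384 -0.0299  0.0182  0.0077  0.0187]
```

View pics/w2c.png

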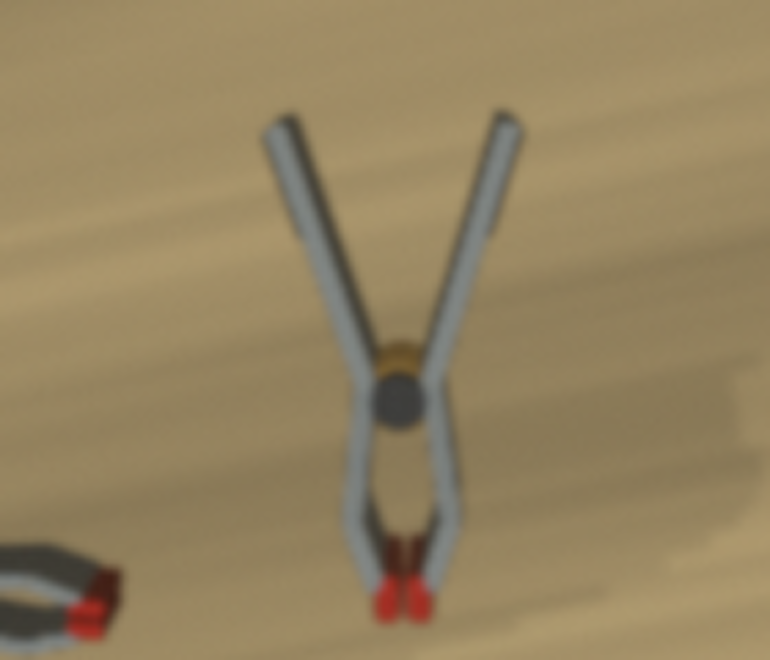

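```bash
python3 - <<'E'
from h import *
np.set_printoptions(precision=4,suppress=True)
z=np.load('w2.npz');w=(z['K'],z['E']);t=cal('top');s=cal('side')
W=lambda x,y:np.array([x/5.5+240-.4,y/5.5+130-.4])
T=lambda x,y:np.array([x/4.6+255-.4,y/4.6+130-.4])
P={}
for n,p in dict(hinge=(399,402),tip=(404,620),hl=(265,135),hr=(523,130)).items(): P[n]=atz(w,W(*p),.03);print(n,P[n])
print(np.linalg.norm(P['hl']-P['hr']),np.linalg.norm(P['tip']-P['hinge']))
d=P['tip']-(P['hl']+P['hr'])/2;print(np.degrees(np.arctan2(d[1],d[0])),d)
d2=P['tip']-P['hinge'];print(np.degrees(np.arctan2(d2[1],d2[0])))
print('tri hinge',tri([(t,T(496,263)),(w,W(399,402))]),tri([(t,T(510,196)),(w,W(404,605))]))
u=d/np.linalg.norm(d);print('grip',P['hinge']-.052*u)
E
```

```text
hinge [ 0.6051 -0.1411  0.03  ]
tip [ 0.6568 -0.1515  0.03  ]
hl [ 0.5411 -0.1561  0.03  ]
hr [ 0.5518 -0.1019  0.03  ]
0.05524901129501063 0.05274742654965064
-11.54660095751404 [ 0.1104 -0.0226  0.    ]
-11.423459079615736
tri hinge (array([ 0.6042, -0.1419,  0.0336]), [array([-0.3416, -0.002 ]), array([-0.8908,  0.2185])]) (array([ 0.6533, -0.1516,  0.0296]), [array([-0.2524, -0.0238]), array([-0.6441,  0.1024])])
grip [ 0.5542 -0.1307  0.03  ]
```

Clip sizes check out (handles 55 mm over ends, hinge to tip 53 mm, height ≈30 mm). I'll descend now.

```bash
python3 -m crank '[[5,-2,25,0,0,-0.5,1],[5,-2,35,0,0,0,1],[5,-2,35,0,0,0,1],[5,-2,35,0,0,0,1],[5.3,-2.8,35,0,0,0,1],[0,0,30,0,0,0,1],[0,0,15,0,0,0,1],[0,0,0,0,0,0,1]]' 40
python3 - <<'E'
from h import *
np.set_printoptions(precision=4,suppress=True)
s=get_state();print(s['tcp_pos'],s['orientation'],s['clock'],s['wrist_force'])
snap('wrist','w3.png')
E
```

```text
clock: 3.35
tcp_pos: [0.5532, -0.1282, 0.1843]
orientation: [-0.001, 0.1, 0.995, 0.0]
wrist_force: [-1.3, -0.2, -0.4]
finger_gap: 0.0853
[ 0.5532 -0.1282  0.1843] [-0.0008  0.1004  0.9949  0.0003] 3.35 [-1.2891 -0.1879 -0.447 ]
```

View pics/w3.png

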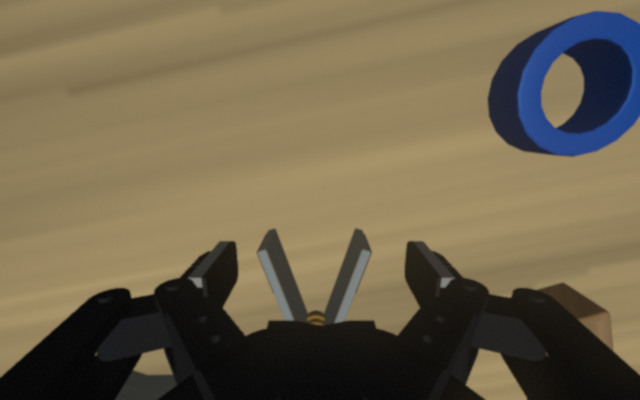

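Handles lie between the fingers, about 6 px left of centre. I'll correct by 2.5 mm, go 5 mm lower and squeeze.

```bash
python3 -m crank '[[-1,-2.6,5,0,0,0,1],[0,0,0,0,0,0,0.5],[0,0,0,0,0,0,0],[0,0,0,0,0,0,0],[0,0,0,0,0,0,0],[0,0,0,0,0,0,0],[0,0,0,0,0,0,0],[0,0,0,0,0,0,0]]' 40
python3 - <<'E'
from h import *
np.set_printoptions(precision=4,suppress=True)
s=get_state();print(s['tcp_pos'],s['orientation'],s['clock'],s['wrist_force'],s['finger_gap'])
snap('wrist','w4.png');snap('top','t4.png');crop('t4.png',300,140,420,230,6,'t4c.png')
E
```

```text
clock: 4.4
tcp_pos: [0.5549, -0.1321, 0.1819]
orientation: [0.002, 0.101, 0.995, -0.0]
wrist_force: [-2.2, 0.5, 11.4]
finger_gap: 0.0174
[ 0.5549 -0.1321  0.1819] [ 0.0015  0.1008  0.9949 -0.0004] 4.4 [-2.1972  0.4667 11.4266] 0.017433955695680327
```

View pics/w4.png

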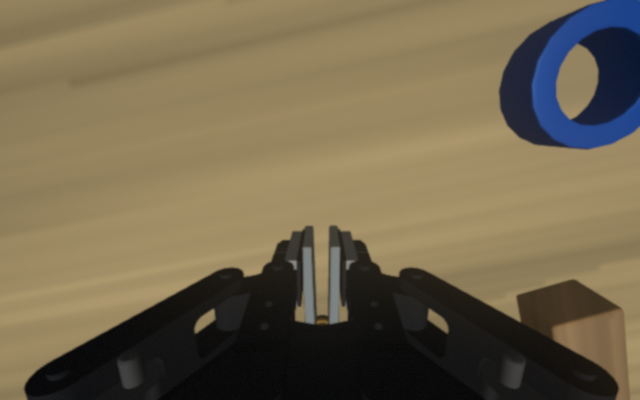

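View pics/t4c.png

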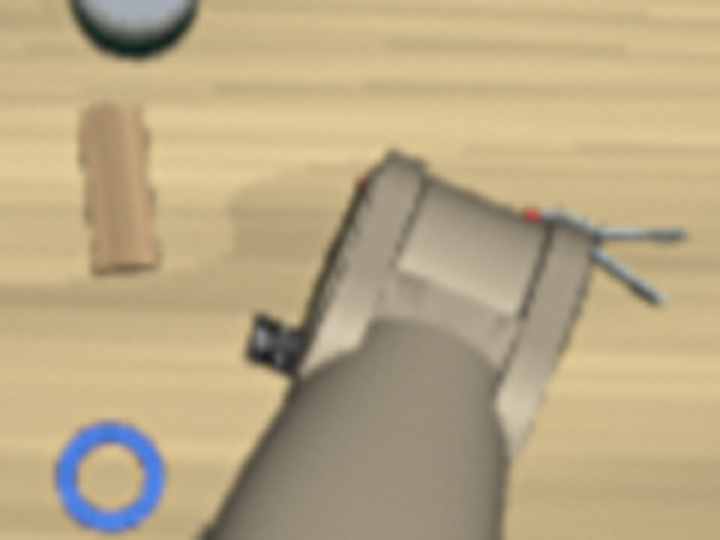

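The grasp is good: both handles lie flat between the pads, gap 17 mm, so the clip is on its stop. Before carrying it across, I'll check where the large stand stands and refine the card edge.

```bash
python3 - <<'E'
from h import *
crop('top0.png',245,130,305,310,3.3,'a.png')
crop('side0.png',220,130,400,215,4.4,'b.png')
E
```

```text
(no output)
```

View pics/a.png

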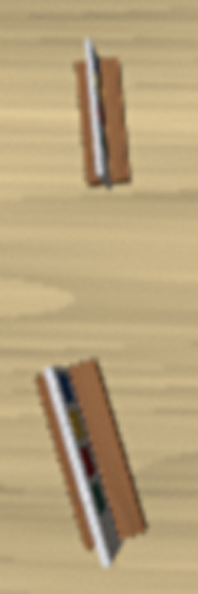

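View pics/b.png

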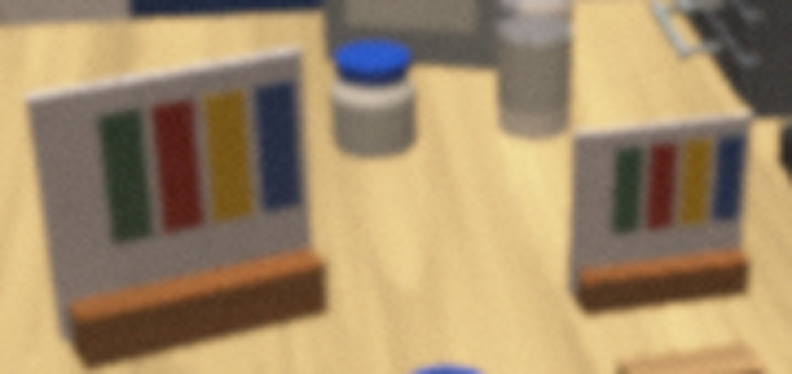

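```bash
python3 - <<'E'
from h import *
np.set_printoptions(precision=4,suppress=True)
t=cal('top');s=cal('side')
T=lambda x,y:np.array([x/3.3+245-.4,y/3.3+130-.4]); S=lambda x,y:np.array([x/4.4+220-.4,y/4.4+130-.4])
for n,a,b in [('snear',(102,180),(574,137)),('sfar',(88,40),(750,117)),('Lnear',(105,562),(28,97)),('Lfar',(44,370),(301,50))]:
    print(n,*tri([(t,T(*a)),(s,S(*b))]),atz(t,T(*a),.134),atz(s,S(*b),.134))
print('small near bottom', atz(s,S(575,293),.0), atz(s,S(574,217),.085))
E
```

```text
snear [0.5976 0.1342 0.1334] [array([ 0.1973, -1.1246]), array([-1.1801,  0.097 ])] [0.5941 0.1346 0.134 ] [0.601  0.1331 0.134 ]
sfar [0.7274 0.1518 0.1327] [array([ 0.0931, -0.3809]), array([-0.3992,  0.0463])] [0.7259 0.1519 0.134 ] [0.7278 0.1492 0.134 ]
Lnear [0.2471 0.1166 0.1909] [array([0.002 , 0.0412]), array([0.0443, 0.0005])] [0.2406 0.1207 0.134 ] [0.2287 0.2514 0.134 ]
Lfar [0.4186 0.1766 0.1891] [array([ 0.0644, -0.9724]), array([-0.9766,  0.0311])] [0.4155 0.1828 0.134 ] [0.4254 0.3139 0.134 ]
small near bottom [0.6095 0.1536 0.    ] [0.5983 0.1103 0.085 ]
```

```bash
python3 -m crank '[[0,0,-5,0,0,0,0],[0,0,-15,0,0,0,0],[0,0,-30,0,0,0,0],[0,0,-40,0,0,0,0],[0,0,-40,0,0,0,0],[7,15,-30,0,0,0,0],[12,30,-18,0,0,0,0],[13,34,0,0,0,0,0]]'
python3 -m crank '[[13,34,0,0,0,0,0],[13,34,0,0,0,0,0],[13,34,0,0,0,0,0],[12,30,0,0,0,0,0],[9,30,0,0,0,0,0],[0,0,0,0,0,-7,0],[0,0,0,0,0,-8,0],[0,0,0,0,0,-4.3,0]]'
python3 - <<'E'
from h import *
np.set_printoptions(precision=4,suppress=True)
read_camera('wrist')
s=get_state();print(s['tcp_pos'],s['orientation'],s['clock'],s['wrist_force'],s['finger_gap'])
c=cal('wrist');np.savez('w5.npz',K=c[0],E=c[1]);snap('wrist','w5.png');snap('top','t5.png');snap('side','s5.png')
crop('t5.png',240,110,370,220,6,'t5c.png');crop('s5.png',280,90,430,220,5,'s5c.png')
E
```

```text
clock: 5.5
tcp_pos: [0.5389, -0.0478, 0.3603]
orientation: [0.002, 0.101, 0.995, -0.0]
wrist_force: [1.3, -0.1, -0.7]
finger_gap: 0.0177
clock: 6.5
tcp_pos: [0.5121, 0.1229, 0.3583]
orientation: [0.0, -0.069, 0.998, 0.0]
wrist_force: [-0.6, -0.4, -1.6]
finger_gap: 0.0175
[0.5122 0.1228 0.3583] [-0.     -0.0698  0.9976  0.    ] 6.55 [ 0.3379 -0.4051 -1.381 ] 0.01756766997265634
```

View pics/w5.png

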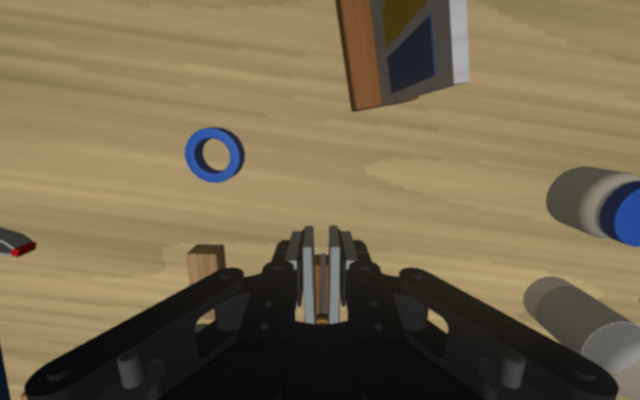

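View pics/t5c.png

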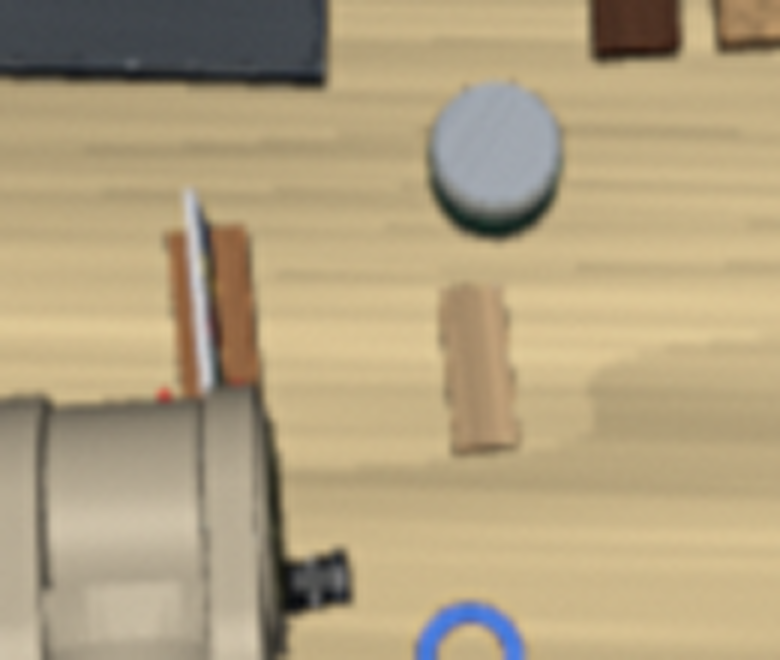

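View pics/s5c.png

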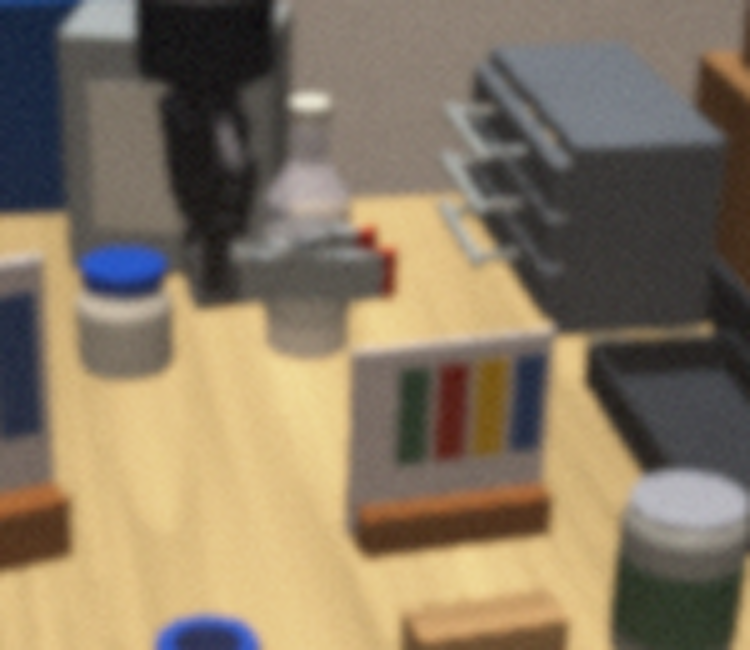

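```bash
python3 - <<'E'
from h import *
np.set_printoptions(precision=1,suppress=True)
t=cal('top');s=cal('side')
Ti=lambda p:(p+.4-[240,110])*6; Si=lambda p:(p+.4-[280,90])*5
a=np.radians(8.0);d=np.array([np.cos(a),np.sin(a),0]);n=np.array([-d[1],d[0],0]);tcp=np.array([.5122,.1228,.3583])
for nm,f,l in [('Rtip end out',.051+.051,-.019),('Rtip end in',.051+.052,-.0145),('Ltip end in',.051+.052,.0145),('Ltip end out',.051+.051,.019),('L handle end',-.01,.009),('R handle end',-.01,-.009)]:
    for dz in(.015,-.015):
        p=tcp+f*d+l*n;p[2]=.191+dz;print(nm,dz,p*1000,'top',Ti(proj(t,p)),'side',Si(proj(s,p)))
for p in[(.598,.134,.134),(.598,.134,.085),(.598,.134,0)]: print(Ti(proj(t,np.array(p))),Si(proj(s,np.array(p))))
E
```

```text
Rtip end out 0.015 [615.9 118.2 206. ] top [239.1 387.5] side [386.3 250. ]
Rtip end out -0.015 [615.9 118.2 176. ] top [243.2 395.4] side [384.3 298.7]
Rtip end in 0.015 [616.2 122.8 206. ] top [229.7 386.5] side [385.4 247. ]
Rtip end in -0.015 [616.2 122.8 176. ] top [234.  394.5] side [383.4 295.6]
Ltip end in 0.015 [612.2 151.5 206. ] top [171.  393.1] side [369.  229.1]
Ltip end in -0.015 [612.2 151.5 176. ] top [176.4 400.9] side [367.3 277. ]
Ltip end out 0.015 [610.6 155.8 206. ] top [162.1 396.1] side [364.9 226.6]
Ltip end out -0.015 [610.6 155.8 176. ] top [167.7 403.9] side [363.3 274.3]
L handle end 0.015 [501.  130.3 206. ] top [206.9 620.3] side [184.3 252.2]
L handle end -0.015 [501.  130.3 176. ] top [211.7 623.6] side [185.1 301. ]
R handle end 0.015 [503.5 112.5 206. ] top [243.6 616.1] side [192.2 263.8]
R handle end -0.015 [503.5 112.5 176. ] top [247.6 619.6] side [192.9 313.1]
[216.9 439.7] [347.  355.3]
[223.9 450.4] [344.8 428.9]
[235.2 467.4] [341.1 549.5]
```

```bash
python3 - <<'E'
from h import *
crop('s5.png',315,125,375,165,12,'s5d.png');crop('t5.png',262,165,292,185,20,'t5d.png')
E
```

```text
(no output)
```

View pics/s5d.png

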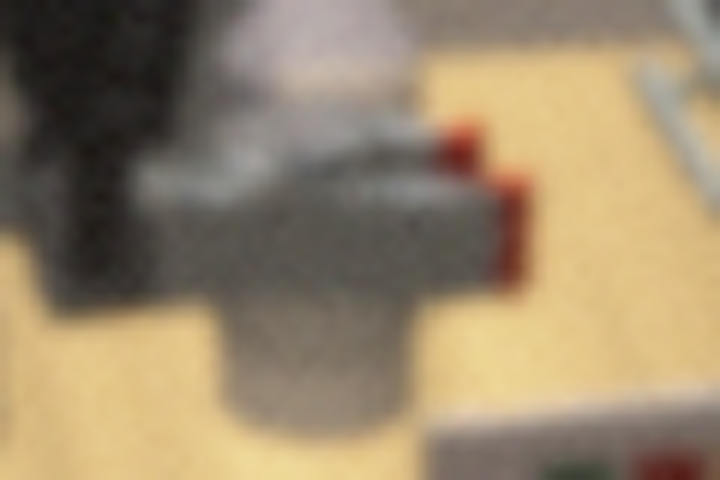

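View pics/t5d.png

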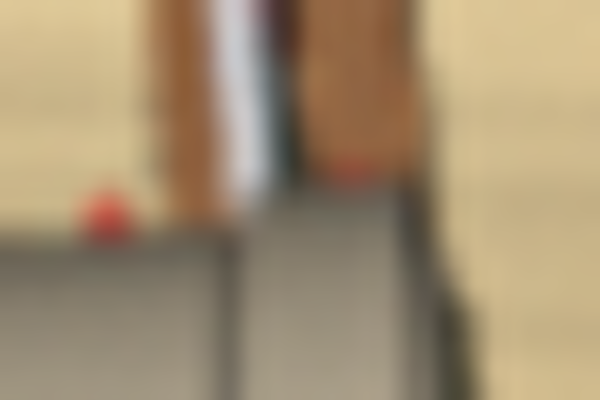

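Predicted and seen tips agree laterally to within 1 mm; the jaws are fully open. The tips stand about 4 mm too far over the edge. I'll back off 4 mm and shift 0.7 mm sideways, then lower round the edge from above.

```bash
python3 -m crank '[[2,0.7,0,0,0,0,0],[2,0,8,0,0,0,0],[0,0,15,0,0,0,0],[0,0,20,0,0,0,0],[0,0,21,0,0,0,0],[0,0,20,0,0,0,0],[0,0,15,0,0,0,0],[0,0,7,0,0,0,0]]'
python3 - <<'E'
from h import *
np.set_printoptions(precision=4,suppress=True)
read_camera('wrist');
s=get_state();print(s['tcp_pos'],s['orientation'],s['clock'],s['wrist_force'],s['finger_gap'])
snap('wrist','w6.png');snap('top','t6.png');snap('side','s6.png')
crop('t6.png',255,150,305,190,14,'t6c.png');crop('s6.png',310,140,390,205,9,'s6c.png')
E
```

```text
clock: 7.7
tcp_pos: [0.5079, 0.1227, 0.2503]
orientation: [-0.001, -0.067, 0.998, 0.0]
wrist_force: [0.4, -0.2, -0.8]
finger_gap: 0.0179
[0.5078 0.1227 0.25  ] [-0.0011 -0.0673  0.9977  0.    ] 7.75 [-0.5628 -0.7789 -1.2193] 0.017726393367613877
```

View pics/s6c.png

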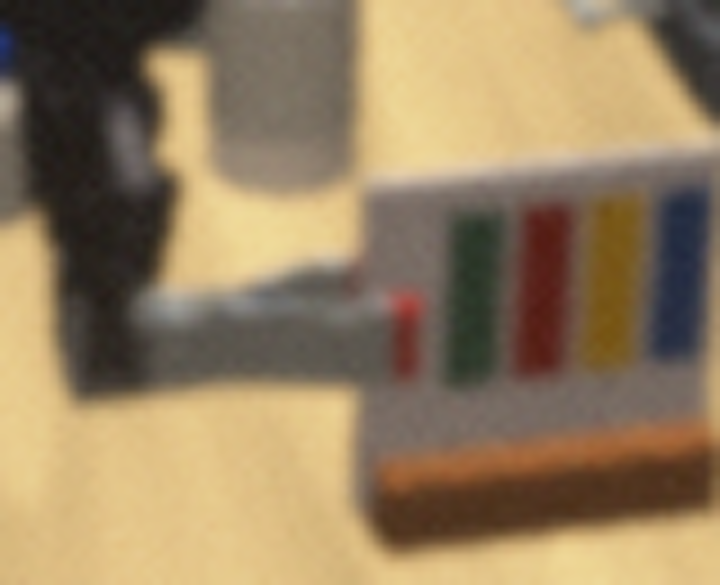

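View pics/t6c.png

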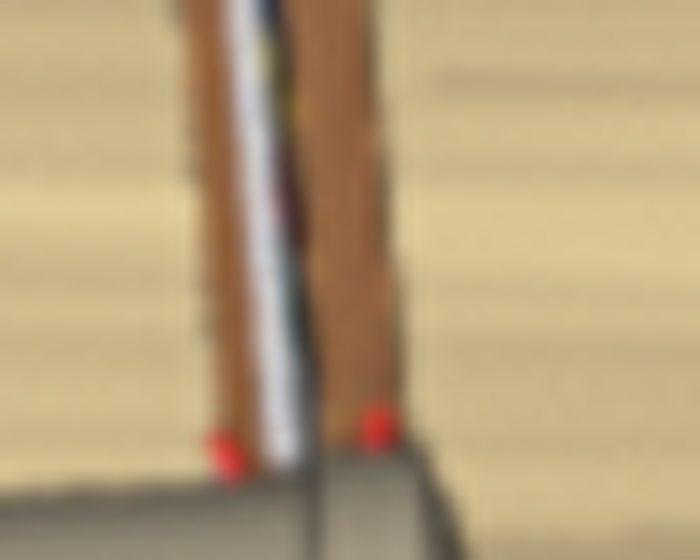

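View pics/w6.png

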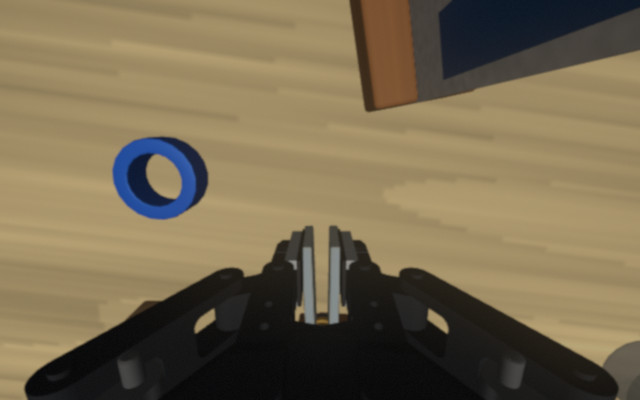

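```bash
python3 - <<'E'
from h import *
np.set_printoptions(precision=1,suppress=True)
t=cal('top');s=cal('side')
T=lambda x,y:np.array([x/14+255-.46,y/14+150-.46]); S=lambda x,y:np.array([x/9+310-.45,y/9+140-.45])
L=atz(t,T(228,455),.098)*1000;R=atz(t,T(378,428),.098)*1000;print('tips',L,R,(L+R)/2,np.linalg.norm(L-R))
c=np.array([atz(t,T(x,y),.134)*1000 for x,y in[(284,455),(243,60)]]);print('card top pts',c)
d=c[1]-c[0];d/=np.linalg.norm(d);print('heading',np.degrees(np.arctan2(d[1],d[0])))
n=np.array([-d[1],d[0],0]);print('lateral L,R of card plane',(L-c[0])@n,(R-c[0])@n)
# side: intersect with vertical plane y (approx)
def aty(p,y):
    o,dd=ray(s,p);return (o+dd*(y-o[1])/dd[1])*1000
print('R tip top',aty(S(422,298),.119),'bot',aty(S(417,378),.119),'edge top',aty(S(366,183),.135),'edge mid',aty(S(363,300),.135),'edge low',aty(S(360,480),.135))
E
```

```text
tips [604.4 152.5  98. ] [611.4 118.9  98. ] [607.9 135.7  98. ] 34.342656924615326
card top pts [[600.5 136.9 134. ]
 [688.1 148.8 134. ]]
heading 7.701019494846257
lateral L,R of card plane 14.911334001094788 -19.343054361621945
R tip top [618.8 119.  100.2] bot [618.3 119.   70.2] edge top [601.8 135.  135.8] edge mid [602.1 135.   92.7] edge low [603.1 135.   23. ]
```

Side view: one red tip is in front of the card at crop (420,300–378), z 70–100 mm; the other jaw runs behind the edge at (352,280). Top view: tips at (228,455) and (378,428) straddle the card's white line at (284,455). I estimate the edge 12–16 mm inside the tips and 2 mm off-centre. I'll trim that, let it settle and look again.

```bash
python3 -m crank '[[-1.5,1,0,0,0,0,0],[-1,0.7,0,0,0,0,0],[0,0,0,0,0,0,0],[0,0,0,0,0,0,0],[0,0,0,0,0,0,0],[0,0,0,0,0,0,0],[0,0,0,0,0,0,0],[0,0,0,0,0,0,0]]'
python3 - <<'E'
from h import *
np.set_printoptions(precision=4,suppress=True)
s=get_state();print(s['tcp_pos'],s['orientation'],s['clock'],s['wrist_force'],s['finger_gap'],s['qvel'])
snap('top','t7.png');snap('side','s7.png')
a=cv2.resize(cv2.imread('pics/t7.png')[150:190,255:305],None,fx=8,fy=8,interpolation=2)
b=cv2.resize(cv2.imread('pics/s7.png')[145:205,315:365],None,fx=8,fy=8,interpolation=2)
m=np.zeros((480,800,3),np.uint8);m[:320,:400]=a;m[:,400:]=b;cv2.imwrite('pics/m7.png',m)
E
```

```text
clock: 8.9
tcp_pos: [0.5106, 0.1248, 0.2517]
orientation: [0.0, -0.067, 0.998, 0.0]
wrist_force: [0.4, -0.1, -0.5]
finger_gap: 0.0177
[0.5106 0.1248 0.2517] [ 0.     -0.0673  0.9977  0.    ] 8.9 [ 0.4078 -0.0829 -0.5301] 0.017745248902621438 [-0.0005 -0.0007  0.0015 -0.0002  0.0011  0.0007]
```

View pics/m7.png

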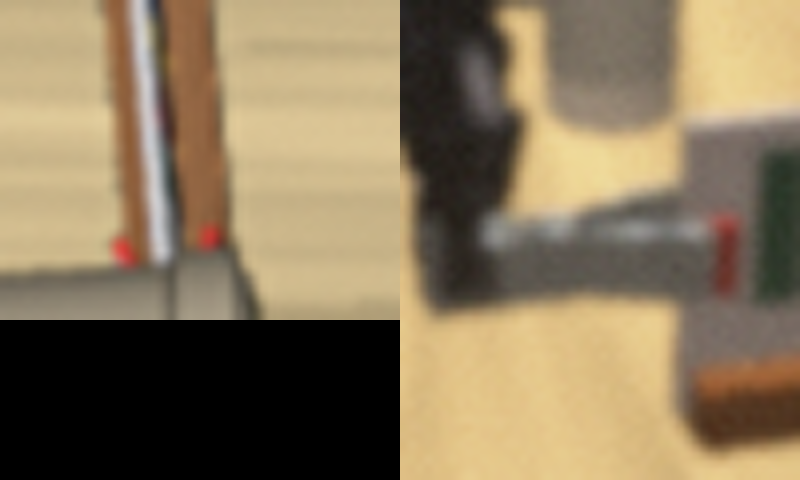

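View pics/t7.png

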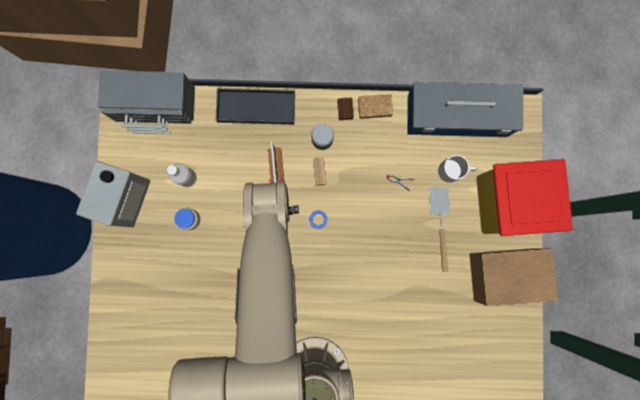

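The tips sit at crop (124,250) and (210,237) with the card line at (163,255) between them. The arm is still, no contact force shows, and everything else is where it was.

```bash
python3 -c "
from workcell import *
print(hand_in())"
```

```text
the job is handed in; nothing more can be done
None
```

I picked up the larger clip by its handles and squeezed it fully open onto its stop. I lowered it from above round the near edge of the smaller card, held it there, and handed the job in at about 9 s of the 35 s allowed.

- **Held and open:** the finger gap was 17.7 mm with 40 N set, so the clip is fully open. In the last top view the tips' centres are about 34 mm apart.
- **Position:** the clip spans roughly 70–100 mm above the bench, with one jaw on each side of the card. I estimate the edge 14–18 mm inside the jaw ends. The nearest jaw has about 10 mm of clearance to the card.
- **Stillness and contact:** joint speeds were near zero and the wrist force stayed below 1 N, so nothing is touching the card or stand.
- **Bystanders:** all were where they started in the last top view.

**What disagreed:**
- The side and top cameras differ by about 5 mm on how far out the card edge is. I used the middle value.
- The finger gap also read slightly below the stated 19 mm.
- While squeezing on the bench the wrist briefly read about 11 N upward, which vanished on lifting.

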